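# Set up a cardboard core on the saw board and hold it out over the bench end

## Robot

A 7-joint arm with a two-finger parallel gripper is mounted at the origin on the work surface. World frame = base frame: x ahead of the robot, y to its left, z up, the work surface at z = 0. Lengths are in m, angles in degrees, forces in N, time in s.
With the tool pointing down it reaches from about 0.425 to 0.95 m from the base axis. Payload 16.7 kg.
Tool frame: the origin (TCP) lies on the centre line of the jaws, within the pads' length; the fingertips stand 11 mm ahead of it and the grasp point (between the pads) lies 8 mm behind it; z points along the fingers, y is the line along which they close (so a half turn about z gives the same grasp; the last joint's range is limited). The gripper opens to 94 mm and grips with 3 to 60 N. Pads are 16 mm wide; open, the fingers measure 119 mm over their backs; the gripper's body (75 mm by 177 mm) begins 78 mm behind the grasp point.
Start: joints at [-79.211, 24.414, 4.234, 92.017, -1.954, 63.644, -3.845], TCP at [0.224, 0.637, 0.216] pointing down, gripper open.
Joint ranges: [-163.25, 163.25], [-28.42, 122.38], [-70.27, 78.77], [12.13, 141.07], [-58.53, 238.53], [9.26, 117.41], [-156.51, 156.51]. Speed limits (degrees/s): [108.29, 108.29, 136.94, 136.94, 172.46, 172.46, 172.46].

## Interface

Orientations are given as a 3x3 rotation matrix whose columns are the frame's x, y, z axes.
In Python, from workcell import manip gives the robot as it stands.
- The arm moves only by the shell command python3 -m jog 'ROWS'. ROWS is JSON, a list of rows, each a list of 3 entries, a list of its own where there are three numbers: the shift along the tool's x, y, z in m, then the turn, a rotation vector about the tool's x, y, z in degrees, then the opening in per cent of the stroke, from 0 (shut) to 100 (fully open). In form: [[[tx, ty, tz], [rx, ry, rz], gripper], ...]. A call has 1 to 20 rows; each row shifts and turns the commanded pose from where the row before left it, along the tool's axes as they then stand; what a row does not reach is not made up. A row lasts 1/8 s, in which the tool goes at most 62.5 mm and 10.7 degrees, less where a joint would pass 70% of its speed; a pose out of reach is approached as far as the arm can. A call with a gripper value outside its range is refused whole. The fingers move at their own pace and stop on an object; the grip force is fixed at half the most. Time passes only in rows, so rows that do not move let the fingers close. It gives the time, the measured TCP pose, the force, the opening and the grip force at its end, in the units of the state.
- manip.sense(): the state, without advancing time (a new reading comes with each control period).
- manip.snapshot(name): name is "side" or "top"; returns a dict with "img" (480x640x3 uint8, red, green, blue), "z_map" (480x640 float32, m along the optical axis (not along the pixel's ray), 0 where there is no reading), "fx", "fy", "cx", "cy" (pixels), "k1" (the pictures are not rectified: a ray, as slopes to the right and down, at radius r is drawn at 1 + k1 r^2 times it, then the intrinsics apply), "R" (3x3) and "t" (3): a world point X has camera coordinates R X + t. Camera axes: x right, y down, z forward; pixel columns grow to the right and rows downward; lengths in m; the calibration is good to about 2 mm. A picture is of the moment at which its call begins.
- manip.sign_off(): hands the job in; it is judged then, once.
The state is a dict: "time_s": time; "joint_positions": joint angles; "dq": joint speeds; "effort": joint torques, N m; "tcp_pos": TCP position; "tcp_rot": TCP orientation; "contact_force": force on the tool from outside, world axes, zero at the start; "torque": the same for the moment, N m; "finger_gap": finger opening in m; "finger_force": force on a finger pad.
Only numpy, scipy, OpenCV 4.12 (cv2) and the standard library are available. Lean on these libraries where they do the work, as an engineer would, in place of code of your own. Each camera call takes 0.05 s, during which the arm holds its last target. There are 200 camera calls.

## Task

I am about to saw this cardboard core: lay it on its side along the two V-blocks of the saw board, centred over them and without dropping it, then slide the board out over the end of the bench block until its pencil line lies along the bench's edge, so that my knuckles clear the bench. So much of the board then hangs out that it would tip, and you must not let it: the job finishes with you still holding the board level on the bench, the core lying free in the V-blocks. Leave the hacksaw, the brush jar and the tape roll where they are.

Things in the scene. Friction and masses are not known exactly. Their poses are not given: they have to be found in the camera images.
- bench: low wooden bench block, screwed to the steel table, immovable: 260 mm long (own x), 220 mm wide (own y), flat top 70 mm above the table. Origin: centre of its underside, at table height. Its +x points outward, to the end over which the board is slid. Position and yaw vary
- bench_edge (a point): middle of the outer top edge of the bench block, 70 mm above the table; the edge runs along the bench's y, outward is the bench's +x. Beyond it nothing lies under the board but the table 70 mm lower
- saw_board: loose plywood saw board, about 0.3 kg, flat on the bench block: base 240 (own x) x 90 (y) x 15 mm; origin: centre of its underside. Its outer end (+x), with two V-blocks, starts 30 to 70 mm past the bench edge, its x up to 0.1 rad off the bench's. There it rests stably, also with the core on it; with the line at the edge it tips outward as soon as it is let go
- cradle (a point): on saw_board (its axes): where the core's middle lies when seated and centred, core along x: x = +45, y = 0, 57 mm above the underside. The two wooden V-blocks stand 52.5 mm to either side of it along x; each is 25 mm along x, 44 mm wide (less than the core), top 42 mm above the underside, with a 90 degree V along x, its bottom 23 mm above the underside; 80 mm free between them
- line (a point): on saw_board: middle of the thin dark pencil line drawn square across the board (along its y, 90 mm) and down its sides; point taken at the underside, x = -30 mm: 150 mm from the board's outer end, 10 mm behind the inner V-block
- tail_block (a point): on saw_board: middle of the wooden tail block across the board's inner end: 24 mm thick (along x, -120 to -96 mm), 90 mm long (along y), top 47 mm above the underside; this point is at x = -108 mm, 35 mm above the underside. Can be pinched from above across its thickness; 76 mm free between it and the inner V-block, only the bench top behind it
- core: stiff cardboard core (tube), 48 mm outside diameter, 6 mm wall, 150 mm long, about 0.11 kg, standing upright on the table at the start beside the bench. Origin: centre of its lower end face; its z runs along the tube axis
- core_mid (a point): middle of the core's axis, 75 mm from either end
- hacksaw: small hacksaw lying flat on the table, 280 mm long and 25 mm high, origin at table height at the handle end of the blade, blade along its x; to be left alone
- brush_jar: glass jar 76 mm across and 95 mm high with four brushes reaching to about 210 mm, origin under its centre; to be left alone
- tape_roll: roll of masking tape lying flat, 96 mm across, 24 mm high, origin under its centre; to be left alone

How it is judged (in metres and radians):
On the way, in this order (a step that is already met when the one before it is completed fails the run):
1. the core lies on its side in both V-blocks, let go, with the board still lying on the bench (angle between the z axis of core and the x axis of saw_board, either way round below 0.08 rad and distance between core_mid and cradle below 0.025 m and z of core_mid in the frame of cradle between -0.004 and 0.004 m and contact force between the fingers and core below 0.1 N and angle between saw_board's own z axis and vertical below 0.04 rad), for 0.2 s.
2. the board is slid out with its pencil line at the bench's edge, held level (x of line in the frame of bench_edge between -0.005 and 0.005 m and angle between saw_board's own z axis and vertical below 0.04 rad and contact force between the fingers and saw_board above 0.5 N), for 0.2 s.
At the end, for the whole second after the job is handed in: Line within 5 mm of the bench's outer edge and square to it within 0.07 rad; board level on the bench (0.04 rad), still, held by the gripper (over 0.5 N); core seated in both V-blocks within 25 mm of centred, not touched by the gripper (all of step 2 and angle between the x axis of saw_board and the x axis of bench, either way round below 0.07 rad and z of line in the frame of bench_edge between -0.004 and 0.004 m and contact force between the fingers and core below 0.1 N and angle between the z axis of core and the x axis of saw_board, either way round below 0.08 rad and distance between core_mid and cradle below 0.025 m and z of core_mid in the frame of cradle between -0.004 and 0.004 m and linear speed of saw_board below 0.01 m/s and linear speed of core below 0.02 m/s); the arm keeps its last pose, push and grip.
It fails at once if the board tips (angle between saw_board's own z axis and vertical above 0.12 rad).
It fails at once if the core is dropped (falls freely more than about 4 cm) (linear speed of core above 0.9 m/s and contact force between the fingers and core below 0.05 N).
It fails at once if the hacksaw is disturbed (distance of hacksaw from where it was at the start of the episode above 0.02 m).
It fails at once if the brush jar is disturbed (distance of brush_jar from where it was at the start of the episode above 0.02 m).
It fails at once if the tape roll is disturbed (distance of tape_roll from where it was at the start of the episode above 0.02 m).
It also fails if it takes over 48 s, if anything falls off the work surface, if the arm or the gripper's body presses on something with over 40 N, if the wrist force passes 120 N, or if a joint passes its speed limit or range.

## Working session

There is one attempt and no reset: what is moved stays moved. The work goes in short steps, Python scripts to look and compute and a shell command to move; the robot and the scene stay as the last step left them, time stands still between calls to the robot, and variables do not carry over. Pictures are saved under pics/ and viewed, at most 10 in all, crops included, and the job is handed in when it is done.

```bash
mkdir -p pics; ls; cat > h.py <<'E'
import numpy as np, cv2
from workcell import manip
def snap(n,f=None):
    s=manip.snapshot(n)
    if f: cv2.imwrite('pics/'+f,cv2.cvtColor(s['img'],cv2.COLOR_RGB2BGR))
    return s
def cloud(s):
    v,u=np.mgrid[0:480,0:640]
    xd=(u-s['cx'])/s['fx'];yd=(v-s['cy'])/s['fy'];x,y=xd.copy(),yd.copy()
    for _ in range(8):
        k=1+s['k1']*(x*x+y*y);x=xd/k;y=yd/k
    z=s['z_map'];P=np.stack([x*z,y*z,z],-1)
    W=(P-np.array(s['t']))@np.array(s['R']);W[z==0]=np.nan
    return W
def px(s,X):
    c=np.array(s['R'])@X+np.array(s['t']);x,y=c[:2]/c[2];k=1+s['k1']*(x*x+y*y)
    return s['fx']*x*k+s['cx'],s['fy']*y*k+s['cy']
E
python3 - <<'E'
from h import *
for n in('top','side'):
    s=snap(n,n+'1.png');print(n,-np.array(s['R']).T@s['t'],s['fx'],s['k1'])
    np.savez('/tmp/'+n+'1.npz',W=cloud(s),img=s['img'])
E
```

```text
pics
top [ 0.32481049 -0.04105954  1.62482969] 597.5281415339853 -0.16804395527262883
side [ 0.38625918 -1.31849267  1.00352235] 567.5529539469513 0.05483749056332481
```

View pics/top1.png

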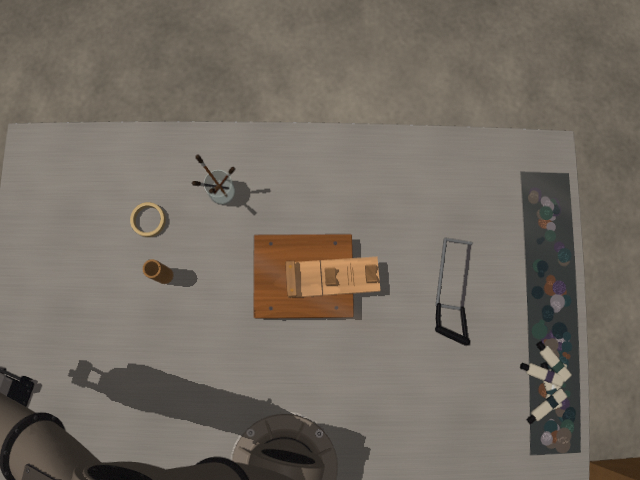

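View pics/side1.png

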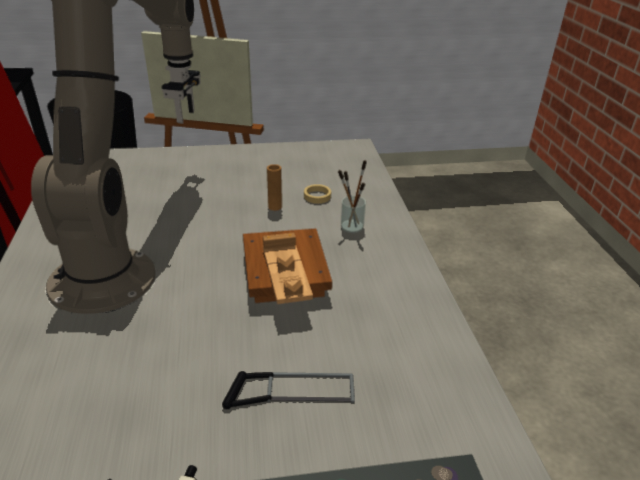

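The top view shows the core at (155,270), bench at (303,277), board at about (335,278) with its outer end to the right (world -y), and the tail block at (293,279). The tape roll (148,220), jar (219,187) and hacksaw (455,290) stay clear. Next I measure with the depth clouds.

```bash
python3 - <<'E'
from h import *
def rect(p):
    r=cv2.minAreaRect((p[:,:2]*1000).astype(np.float32));return np.round(cv2.boxPoints(r)).tolist(),np.round(r[1],1)
for n in('top','side'):
    d=np.load('/tmp/'+n+'1.npz');W=d['W'];z=W[...,2];x=W[...,0];y=W[...,1]
    roi=(x>.25)&(x<.75)&(y>-.25)&(y<.25)
    for nm,a,b in(('bench',.06,.078),('boardtop',.081,.091),('tailV',.106,.123),('tail',.1145,.123)):
        m=roi&(z>a)&(z<b);p=W[m];print(n,nm,m.sum(),np.round(np.median(z[m]),4),rect(p))
    c=(x>.3)&(x<.65)&(y>.3)&(y<.6)&(z>.1)&(z<.2)
    p=W[c];q=p[p[:,2]>.143];print('core',len(p),p[:,2].max().round(4),cv2.minEnclosingCircle((q[:,:2]*1000).astype(np.float32)),p.min(0).round(3),p.max(0).round(3))
    for nm,box in(('jar',(.4,.9,.1,.35)),):
        m=(x>.5)&(x<.9)&(y>.1)&(y<.35)&(z>.03)&(z<.1);print(nm,W[m].min(0).round(3),W[m].max(0).round(3))
    m=(x>.45)&(x<.7)&(y>.3)&(y<.6)&(z>.012)&(z<.03);print('tape',rect(W[m]))
s=manip.sense();print(s['tcp_pos'],np.round(s['tcp_rot'],3),s['finger_gap'],s['contact_force'])
im=cv2.imread('pics/top1.png')[225:330,245:390];cv2.imwrite('pics/crop1.png',cv2.resize(im,None,fx=5,fy=5,interpolation=cv2.INTER_CUBIC))
E
```

```text
top bench 5871 0.0713 ([[292.0, -153.0], [572.0, -269.0], [773.0, 212.0], [494.0, 329.0]], array([521.6, 302.4]))
top boardtop 2214 0.0863 ([[313.0, -171.0], [541.0, -280.0], [775.0, 208.0], [547.0, 317.0]], array([540.7, 252.1]))
top tailV 505 0.1162 ([[361.0, -159.0], [517.0, -246.0], [764.0, 195.0], [608.0, 282.0]], array([505.2, 179.4]))
top tail 312 0.1182 ([[362.0, -157.0], [518.0, -245.0], [764.0, 195.0], [608.0, 282.0]], array([503.8, 179.4]))
core 280 0.1582 ((506.4712829589844, 336.18243408203125), 24.740455627441406) [0.482 0.313 0.102] [0.529 0.359 0.158]
jar [0.5   0.148 0.03 ] [0.779 0.35  0.1  ]
tape ([[452.0, 567.0], [487.0, 289.0], [712.0, 318.0], [677.0, 596.0]], array([226.5, 280.2]))
side bench 2963 0.0688 ([[286.0, -168.0], [565.0, -286.0], [776.0, 210.0], [496.0, 329.0]], array([539.4, 303.7]))
side boardtop 1466 0.0842 ([[351.0, -188.0], [529.0, -280.0], [779.0, 204.0], [601.0, 295.0]], array([544. , 200.1]))
side tailV 350 0.113 ([[360.0, -161.0], [516.0, -250.0], [771.0, 198.0], [615.0, 287.0]], array([515.4, 179.6]))
side tail 132 0.1163 ([[437.0, -19.0], [515.0, -109.0], [801.0, 139.0], [723.0, 229.0]], array([378.7, 119. ]))
core 280 0.1552 ((505.73406982421875, 335.2857666015625), 28.568401336669922) [0.482 0.303 0.1  ] [0.53  0.365 0.155]
jar [0.501 0.138 0.03 ] [0.781 0.333 0.1  ]
tape ([[478.0, 332.0], [534.0, 244.0], [729.0, 368.0], [672.0, 456.0]], array([230.7, 104.3]))
[0.22358678 0.6364688  0.21586357] [[-0.943  0.331 -0.   ]
 [ 0.331  0.943 -0.001]
 [-0.    -0.001 -1.   ]] 0.09389758482278125 [-0.36849783 -0.58160016 -1.24233266]
```

View pics/crop1.png

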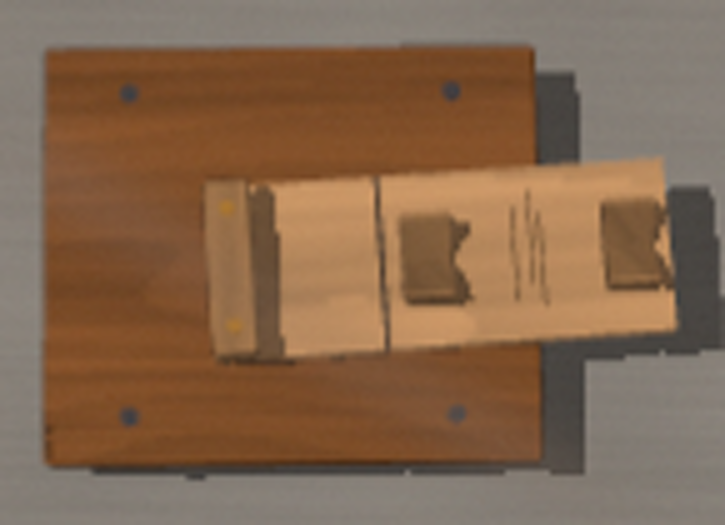

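```bash
cat >> h.py <<'E'
from scipy.spatial.transform import Rotation as Ro
def rays(s,uv,zp):
    uv=np.atleast_2d(np.array(uv,float));d=np.stack([(uv[:,0]-s['cx'])/s['fx'],(uv[:,1]-s['cy'])/s['fy']],1);x=d.copy()
    for _ in range(10): x=d/(1+s['k1']*(x**2).sum(1,keepdims=True))
    R=np.array(s['R']);o=-R.T@np.array(s['t']);D=np.c_[x,np.ones(len(x))]@R
    return o+D*((zp-o[2])/D[:,2])[:,None]
def tool(h_yaw,a):
    # tool -x side heading h (deg); z tilted a deg from down toward h
    h=np.array([np.cos(np.radians(h_yaw)),np.sin(np.radians(h_yaw)),0]);u=np.array([0,0,1.]);a=np.radians(a)
    z=np.sin(a)*h-np.cos(a)*u; x=-np.cos(a)*h-np.sin(a)*u
    return np.stack([x,np.cross(z,x),z],1)
def plan(R1,g,N):
    """g: grasp point target; prints constant row"""
    s=manip.sense();R0=np.array(s['tcp_rot']);p0=np.array(s['tcp_pos'])
    p1=np.array(g)+.008*R1[:,2];w=Ro.from_matrix(R0.T@R1).as_rotvec()
    A=sum(Ro.from_rotvec(w*i/N).as_matrix() for i in range(N));sh=np.linalg.solve(A,R0.T@(p1-p0))
    print('row',np.round(sh,4),np.round(np.degrees(w)/N,2),'x',N,'tot deg',np.round(np.degrees(w),2))
def st():
    s=manip.sense();R=np.array(s['tcp_rot']);p=np.array(s['tcp_pos'])
    print('t',round(s['time_s'],2),'q',np.round(s['joint_positions'],1),'grasp',np.round(p-.008*R[:,2],4),'z',np.round(R[:,2],3),'y',np.round(R[:,1],3),'gap',round(s['finger_gap'],4),'ff',np.round(s['finger_force'],1),'F',np.round(s['contact_force'],1))
E
python3 - <<'E'
from h import *
s=manip.snapshot('top');hsv=cv2.cvtColor(s['img'],cv2.COLOR_RGB2HSV)
roi=np.zeros((480,640),bool);roi[225:330,245:395]=1
wood=roi&(hsv[...,1]>70)
def big(m):
    n,l,st_,_=cv2.connectedComponentsWithStats(m.astype(np.uint8));return l==1+np.argmax(st_[1:,4])
wood=big(wood);print('hsv bench',hsv[300,300],'board',hsv[262,340],'tail',hsv[290,292])
z=cloud(s)[...,2]
def rect(m,zp,nm):
    v,u=np.nonzero(m);P=rays(s,np.c_[u,v],zp)[:,:2]*1000
    r=cv2.minAreaRect(P.astype(np.float32));print(nm,m.sum(),np.round(r[0],1),np.round(r[1],1),'ang',round(r[2],2));return cv2.boxPoints(r)
red=big(roi&(hsv[...,1]>70)&(z<.078)&(z>.06));print(rect(red,.07,'bench').round(1).tolist())
bd=big(roi&(hsv[...,1]>50)&(z>.079));print(rect(bd,.085,'board').round(1).tolist())
b2=roi&(hsv[...,1]>50)&(z>.079)&(z<.092);print(rect(big(b2),.085,'boardtop').round(1).tolist())
tl=big(roi&(z>.108)&(np.arange(640)[None,:]<310));print(rect(tl,.117,'tail').round(1).tolist())
plan(tool(-19.4,70),[.506,.336,.195],8)
E
```

```text
hsv bench [ 12 167 116] board [ 15 127 205] tail [ 16 175 168]
bench 5695 [502.7 -43. ] [218.9 260.4] ang 0.74
[[391.5, 85.80000305175781], [394.8999938964844, -174.5], [613.7999877929688, -171.6999969482422], [610.4000244140625, 88.5999984741211]]
board 3195 [ 498.8 -118.6] [ 95.9 243. ] ang 3.36
[[443.79998779296875, -0.20000000298023224], [458.0, -242.8000030517578], [553.7999877929688, -237.10000610351562], [539.5, 5.5]]
boardtop 2347 [ 499.1 -128.7] [ 95.  222.8] ang 3.81
[[444.29998779296875, -20.700000762939453], [459.1000061035156, -243.0], [553.7999877929688, -236.6999969482422], [539.0, -14.300000190734863]]
tail 333 [490.7 -11.6] [89.7 23.9] ang 4.58
[[445.0, -3.299999952316284], [446.8999938964844, -27.100000381469727], [536.2999877929688, -19.899999618530273], [534.4000244140625, 3.9000000953674316]]
row [-0.0411 -0.0237  0.028 ] [-0.   -8.75  0.01] x 8 tot deg [-2.000e-02 -6.999e+01  7.000e-02]
```

```bash
python3 -m jog '[[[-0.0411,-0.0237,0.028],[0,-8.75,0],100],[[-0.0411,-0.0237,0.028],[0,-8.75,0],100],[[-0.0411,-0.0237,0.028],[0,-8.75,0],100],[[-0.0411,-0.0237,0.028],[0,-8.75,0],100],[[-0.0411,-0.0237,0.028],[0,-8.75,0],100],[[-0.0411,-0.0237,0.028],[0,-8.75,0],100],[[-0.0411,-0.0237,0.028],[0,-8.75,0],100],[[-0.0411,-0.0237,0.028],[0,-8.75,0],100],[[0,0,0],[0,0,0],100],[[0,0,0],[0,0,0],100]]' >/dev/null; python3 -c "
from h import *
st();plan(tool(-19.4,70),[.506,.336,.195],3)"
```

```text
t 1.4 q [-101.7   36.2   35.2  127.    71.1   54.1  -61.7] grasp [0.5056 0.3375 0.1951] z [ 0.886 -0.311 -0.343] y [ 0.331  0.944 -0.   ] gap 0.0943 ff 0.0 F [-1.2  0.7  0.6]
row [-0.0001 -0.0004  0.0003] [ 0.02 -0.02  0.01] x 3 tot deg [ 0.07 -0.07  0.03]
```

```bash
python3 -m jog '[[[0.0207,-0.0003,0.0075],[0,0,0],100],[[0.0207,-0.0003,0.0075],[0,0,0],100],[[0.0207,-0.0003,0.0075],[0,0,0],100],[[0.0207,-0.0003,0.0075],[0,0,0],100],[[0.0207,0,0.0075],[0,0,0],100],[[0,0,0],[0,0,0],100]]' >/dev/null; python3 -c "
from h import *
st();plan(tool(-19.4,70),[.506,.336,.085],3);snap('side','s2.png')
import cv2
im=cv2.imread('pics/s2.png')[100:340,120:440];cv2.imwrite('pics/s2c.png',cv2.resize(im,None,fx=2,fy=2))"
```

```text
t 2.15 q [-98.8  50.3  31.  126.3  73.8  48.5 -75.8] grasp [0.5049 0.3366 0.0843] z [ 0.886 -0.311 -0.343] y [ 0.331  0.944 -0.001] gap 0.0935 ff 0.0 F [-0.2 -0.5  0. ]
row [-0.0004 -0.0001  0.0003] [ 0.03 -0.03  0.03] x 3 tot deg [ 0.08 -0.08  0.08]
```

View pics/s2c.png

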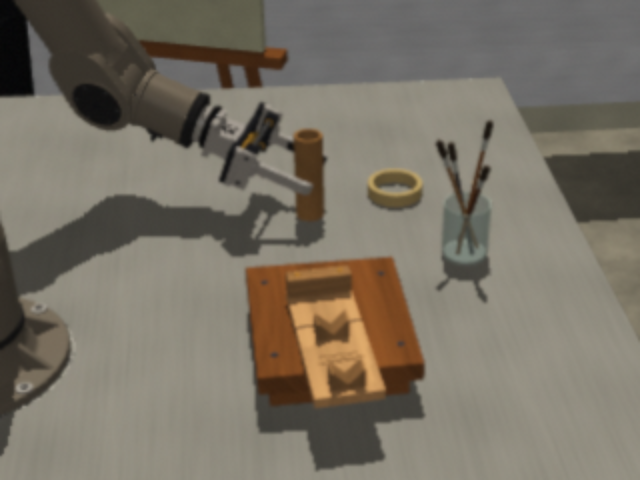

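The fingers straddle the upright core (crop pixel 309,175). Close and lift.

```bash
python3 -m jog '[[[0,0,0],[0,0,0],0],[[0,0,0],[0,0,0],0],[[0,0,0],[0,0,0],0],[[0,0,0],[0,0,0],0],[[0,0,0],[0,0,0],0],[[0,0,0],[0,0,0],0],[[-0.0117,0,-0.0043],[0,0,0],0],[[-0.0235,0,-0.0086],[0,0,0],0],[[-0.0235,0,-0.0086],[0,0,0],0],[[-0.0235,0,-0.0086],[0,0,0],0],[[-0.0235,0,-0.0086],[0,0,0],0],[[-0.0235,0,-0.0086],[0,0,0],0],[[-0.0235,0,-0.0086],[0,0,0],0],[[0,0,0],[0,0,0],0]]' >/dev/null; python3 -c "
from h import *
st()
b=np.radians(-86);d=np.array([np.cos(b),np.sin(b)]);g=np.array([.5018,-.1638])+.010*d
print(g)
plan(tool(-86,-20),[*g,.237],14)
plan(tool(-55,25),[.5,.18,.26],7)"
```

```text
t 3.95 q [-103.7   29.3   37.4  126.5   70.    57.8  -54.8] grasp [0.5052 0.3355 0.2493] z [ 0.886 -0.311 -0.343] y [0.332 0.943 0.003] gap 0.0465 ff 30.0 F [-0.9  0.7 -1.5]
[ 0.50249756 -0.17377564]
row [-0.0294 -0.0248  0.0122] [2.22 5.62 4.73] x 14 tot deg [31.02 78.63 66.27]
row [-0.0089 -0.0194  0.0081] [3.86 6.2  3.51] x 7 tot deg [27.   43.38 24.56]
```

```bash
python3 -m jog '[[[-0.0089,-0.0194,0.0081],[3.86,6.2,3.51],0],[[-0.0089,-0.0194,0.0081],[3.86,6.2,3.51],0],[[-0.0089,-0.0194,0.0081],[3.86,6.2,3.51],0],[[-0.0089,-0.0194,0.0081],[3.86,6.2,3.51],0],[[-0.0089,-0.0194,0.0081],[3.86,6.2,3.51],0],[[-0.0089,-0.0194,0.0081],[3.86,6.2,3.51],0],[[-0.0089,-0.0194,0.0081],[3.86,6.2,3.51],0],[[0,0,0],[0,0,0],0]]' >/dev/null; python3 -c "
from h import *
st()
plan(tool(-86,-20),[.5025,-.1738,.227],10)"
```

```text
t 4.95 q [-78.8  10.4  41.1 114.2  20.9  61.2 -14. ] grasp [0.5005 0.1772 0.2594] z [ 0.24  -0.349 -0.906] y [ 0.823  0.569 -0.001] gap 0.0468 ff 30.0 F [ 0.1  0.1 -0.9]
row [-0.0331 -0.0127  0.0057] [0.13 4.4  3.14] x 10 tot deg [ 1.31 43.99 31.42]
```

```bash
python3 -m jog '[[[-0.0331,-0.0127,0.0057],[0.13,4.4,3.14],0],[[-0.0331,-0.0127,0.0057],[0.13,4.4,3.14],0],[[-0.0331,-0.0127,0.0057],[0.13,4.4,3.14],0],[[-0.0331,-0.0127,0.0057],[0.13,4.4,3.14],0],[[-0.0331,-0.0127,0.0057],[0.13,4.4,3.14],0],[[-0.0331,-0.0127,0.0057],[0.13,4.4,3.14],0],[[-0.0331,-0.0127,0.0057],[0.13,4.4,3.14],0],[[-0.0331,-0.0127,0.0057],[0.13,4.4,3.14],0],[[-0.0331,-0.0127,0.0057],[0.13,4.4,3.14],0],[[-0.0331,-0.0127,0.0057],[0.13,4.4,3.14],0],[[0,0,0],[0,0,0],0],[[0,0,0],[0,0,0],0]]' >/dev/null; python3 -c "
from h import *
st()
plan(tool(-86,-20),[.5025,-.1738,.227],3)
s=snap('top','t3.png');W=cloud(s)
im=cv2.imread('pics/t3.png')[200:350,230:430];cv2.imwrite('pics/t3c.png',cv2.resize(im,None,fx=3,fy=3))
s=snap('side','s3.png');im=cv2.imread('pics/s3.png')[140:340,180:400];cv2.imwrite('pics/s3c.png',cv2.resize(im,None,fx=3,fy=3))
a=cv2.imread('pics/t3c.png');b=cv2.resize(cv2.imread('pics/s3c.png'),(495,450));c=np.hstack([a,b]);cv2.imwrite('pics/c3.png',cv2.resize(c,None,fx=.72,fy=.72))"
```

```text
t 6.45 q [-17.   24.5  52.5 106.7 -35.6  75.5  54.1] grasp [ 0.5039 -0.1698  0.2262] z [-0.028  0.339 -0.94 ] y [ 0.997  0.077 -0.002] gap 0.0462 ff 30.0 F [ 1.1  1.2 -1.5]
row [-0.0011 -0.0005 -0.0007] [-0.08  0.03  0.12] x 3 tot deg [-0.25  0.1   0.37]
```

View pics/c3.png

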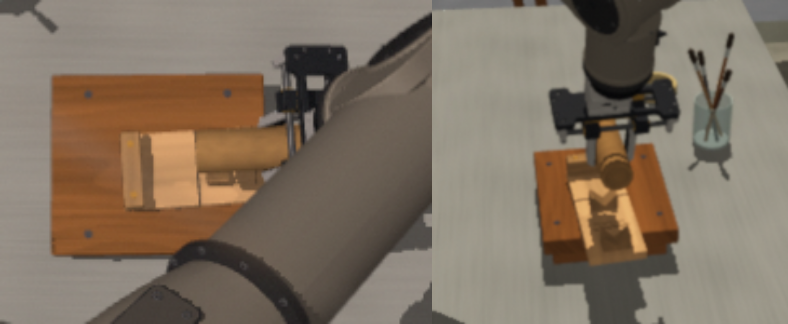

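The core (crop left 200–290,148) is held horizontal above the V-blocks, and both views look good. I check its axis before lowering.

```bash
python3 - <<'E'
from h import *
for n in('top','side'):
    s=manip.snapshot(n);W=cloud(s);h=cv2.cvtColor(s['img'],cv2.COLOR_RGB2HSV)
    m=(W[...,2]>.185)&(W[...,2]<.262)&(abs(W[...,0]-.504)<.04)&(W[...,1]>-.27)&(W[...,1]<-.05)&(h[...,1]>90)&(h[...,0]<25)
    m=cv2.morphologyEx(m.astype(np.uint8),cv2.MORPH_OPEN,np.ones((3,3)))>0
    p=W[m];print(n,len(p),p.min(0).round(3),p.max(0).round(3))
    # top ridge/centre by slices in y
    for y in np.arange(-.25,-.07,.02):
        q=p[abs(p[:,1]-y)<.01]
        if len(q)>15: print(' y %.2f n %d x %.4f..%.4f ztop %.4f'%(y,len(q),*np.percentile(q[:,0],[3,97]),np.percentile(q[:,2],95)))
E
```

```text
top 855 [ 0.475 -0.194  0.205] [ 0.526 -0.082  0.259]
 y -0.19 n 24 x 0.4930..0.5196 ztop 0.2537
 y -0.17 n 153 x 0.4828..0.5249 ztop 0.2552
 y -0.15 n 179 x 0.4806..0.5243 ztop 0.2541
 y -0.13 n 161 x 0.4788..0.5227 ztop 0.2544
 y -0.11 n 179 x 0.4782..0.5225 ztop 0.2535
 y -0.09 n 159 x 0.4760..0.5199 ztop 0.2535
side 685 [ 0.48  -0.24   0.201] [ 0.531 -0.1    0.258]
 y -0.23 n 224 x 0.4852..0.5283 ztop 0.2494
 y -0.21 n 154 x 0.4831..0.5242 ztop 0.2497
 y -0.19 n 131 x 0.4807..0.5223 ztop 0.2497
 y -0.17 n 80 x 0.4837..0.5243 ztop 0.2500
 y -0.15 n 57 x 0.4876..0.5201 ztop 0.2513
 y -0.13 n 17 x 0.4954..0.5203 ztop 0.2513
 y -0.11 n 20 x 0.4950..0.5154 ztop 0.2515
```

```bash
python3 -m jog '[[[-0.001,-0.0005,-0.0007],[0,0,0.1],0],[[-0.001,-0.0005,-0.0007],[0,0,0.1],0],[[-0.007,0,0.019],[0,0,0.1],0],[[-0.007,0,0.019],[0,0,0],0],[[-0.007,0,0.019],[0,0,0],0],[[-0.007,0,0.019],[0,0,0],0],[[-0.0034,0,0.0094],[0,0,0],0],[[0,0,0],[0,0,0],0]]' >/dev/null; python3 -c "
from h import *
st()
plan(tool(-86,-20),[.5025,-.1738,.130],3)
plan(tool(-86,-20),[.5025,-.1738,.127],3)"
```

```text
t 7.65 q [-12.6  31.3  48.2 110.9 -41.9  68.2  61.2] grasp [ 0.503  -0.1734  0.1361] z [-0.027  0.34  -0.94 ] y [ 0.997  0.071 -0.002] gap 0.0468 ff 30.0 F [-0.2  0.5 -0.8]
row [-0.0008 -0.0002  0.0019] [-0.05  0.02  0.01] x 3 tot deg [-0.16  0.05  0.03]
row [-0.0011 -0.0002  0.0028] [-0.05  0.02  0.01] x 3 tot deg [-0.16  0.05  0.03]
```

```bash
python3 -m jog '[[[-0.0008,-0.0002,0.002],[0,0,0],0],[[-0.0008,-0.0002,0.002],[0,0,0],0],[[0,0,0],[0,0,0],0]]';python3 -m jog '[[[-0.0005,0,0.0015],[0,0,0],0],[[0,0,0],[0,0,0],0]]';python3 -m jog '[[[-0.0005,0,0.0015],[0,0,0],0],[[0,0,0],[0,0,0],0]]'; python3 -c "
from h import *
st()"
```

```text
time_s: 8.02
tcp_pos: [0.5028, -0.1708, 0.1251]
tcp_rot: [[-0.067, 0.997, -0.025], [0.938, 0.072, 0.34], [0.341, -0.001, -0.94]]
contact_force: [-1.2, -0.4, -1.0]
finger_gap: 0.0465
finger_force: 30.0
time_s: 8.28
tcp_pos: [0.5027, -0.1708, 0.1234]
tcp_rot: [[-0.067, 0.997, -0.026], [0.938, 0.072, 0.34], [0.341, -0.001, -0.94]]
contact_force: [0.3, 0.1, -0.8]
finger_gap: 0.0465
finger_force: 30.0
time_s: 8.52
tcp_pos: [0.5028, -0.1708, 0.1218]
tcp_rot: [[-0.067, 0.997, -0.025], [0.938, 0.072, 0.34], [0.341, -0.001, -0.94]]
contact_force: [1.0, -0.3, -0.5]
finger_gap: 0.0465
finger_force: 29.9
t 8.53 q [-12.3  31.8  47.8 111.1 -42.4  67.6  61.8] grasp [ 0.503  -0.1735  0.1293] z [-0.025  0.34  -0.94 ] y [ 0.997  0.072 -0.001] gap 0.0465 ff 29.9 F [ 1.  -0.3 -0.5]
```

```bash
for i in 1 2 3; do python3 -m jog '[[[-0.0004,0,0.001],[0,0,0],0],[[0,0,0],[0,0,0],0]]' | grep -E 'pos|contact|force:'; done
```

```text
tcp_pos: [0.5029, -0.1709, 0.1209]
contact_force: [1.3, 0.2, 4.6]
finger_force: 29.9
tcp_pos: [0.5031, -0.171, 0.1205]
contact_force: [-0.2, -0.6, 15.9]
finger_force: 29.9
tcp_pos: [0.5031, -0.1712, 0.1202]
contact_force: [-4.3, -1.3, 29.5]
finger_force: 30.0
```

```bash
python3 -m jog '[[[0.0005,0,-0.0012],[0,0,0],0],[[0.0003,0,-0.0008],[0,0,0],0],[[0,0,0],[0,0,0],0]]'; python3 -m jog '[[[0,0,0],[0,0,0],60],[[0,0,0],[0,0,0],75],[[0,0,0],[0,0,0],90],[[0,0,0],[0,0,0],100],[[0,0,0],[0,0,0],100],[[0,0,0],[0,0,0],100]]' ; python3 -m jog '[[[0,0,-0.005],[0,0,0],100],[[0,0,-0.02],[0,0,0],100],[[0,0,-0.04],[0,0,0],100],[[0,0,-0.04],[0,0,0],100],[[0,0,-0.04],[0,0,0],100],[[0,0,0],[0,0,0],100]]' >/dev/null; python3 - <<'E'
from h import *
st()
plan(tool(-86,0),[.4907,-.0116,.27],12)
s=snap('side','s4.png');a=cv2.resize(cv2.imread('pics/s4.png')[200:330,200:380],None,fx=3,fy=3)
s=snap('top','t4.png');b=cv2.resize(cv2.imread('pics/t4.png')[225:330,245:395],None,fx=3,fy=3);b=cv2.copyMakeBorder(b,0,75,0,0,0)
cv2.imwrite('pics/c4.png',cv2.resize(np.hstack([a,b]),None,fx=.8,fy=.8))
E
```

```text
time_s: 9.65
tcp_pos: [0.5028, -0.1709, 0.1207]
tcp_rot: [[-0.067, 0.997, -0.025], [0.938, 0.072, 0.34], [0.341, -0.001, -0.94]]
contact_force: [2.3, 0.5, 3.0]
finger_gap: 0.0469
finger_force: 30.0
time_s: 10.4
tcp_pos: [0.5026, -0.1708, 0.1207]
tcp_rot: [[-0.067, 0.997, -0.026], [0.938, 0.072, 0.34], [0.341, -0.001, -0.94]]
contact_force: [-0.2, 0.0, 0.1]
finger_gap: 0.0939
finger_force: 0.0
t 11.15 q [-11.8  25.3  53.6 100.3 -34.3  81.7  56. ] grasp [ 0.5071 -0.2253  0.2681] z [-0.021  0.338 -0.941] y [0.998 0.07  0.003] gap 0.0938 ff 0.0 F [ 1.1  0.4 -0.4]
row [ 0.0174 -0.0001  0.0032] [ 0.01 -1.65  0.  ] x 12 tot deg [  0.17 -19.79   0.02]
```

View pics/c4.png

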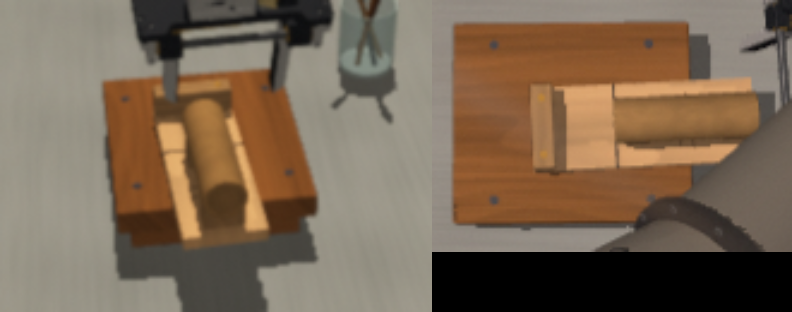

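The core lies in both V-blocks, its inner end at the pencil line (crop 615,117), so it is centred. I re-measure the tail block and plan.

```bash
python3 - <<'E'
from h import *
s=manip.snapshot('top');z=cloud(s)[...,2];hsv=cv2.cvtColor(s['img'],cv2.COLOR_RGB2HSV)
m=np.zeros((480,640),bool);m[240:320,275:308]=1
m&=(z>.105)&(z<.13);v,u=np.nonzero(m);r=cv2.minAreaRect((rays(s,np.c_[u,v],.117)[:,:2]*1000).astype(np.float32));print(m.sum(),r)
W=cloud(s);c=(z>.125)&(z<.16)&(abs(W[...,0]-.5)<.04)&(W[...,1]<-.06)&(W[...,1]>-.25)&(hsv[...,1]>90)
q=W[c];print('core',q.min(0).round(3),q.max(0).round(3),q[:,2].max())
plan(tool(4,0),[.4912,-.0116,.26],16)
E
```

```text
326 ((492.34356689453125, -11.51033878326416), (87.71387481689453, 23.96617889404297), 3.4946579933166504)
core [ 0.475 -0.238  0.126] [ 0.529 -0.087  0.16 ] 0.15979624130234635
row [0.0105 0.0097 0.0027] [ 0.97 -0.98 -5.56] x 16 tot deg [ 15.58 -15.73 -88.92]
```

```bash
python3 -m jog '[[[0.0105,0.0097,0.0027],[0.97,-0.98,-5.56],100],[[0.0105,0.0097,0.0027],[0.97,-0.98,-5.56],100],[[0.0105,0.0097,0.0027],[0.97,-0.98,-5.56],100],[[0.0105,0.0097,0.0027],[0.97,-0.98,-5.56],100],[[0.0105,0.0097,0.0027],[0.97,-0.98,-5.56],100],[[0.0105,0.0097,0.0027],[0.97,-0.98,-5.56],100],[[0.0105,0.0097,0.0027],[0.97,-0.98,-5.56],100],[[0.0105,0.0097,0.0027],[0.97,-0.98,-5.56],100],[[0.0105,0.0097,0.0027],[0.97,-0.98,-5.56],100],[[0.0105,0.0097,0.0027],[0.97,-0.98,-5.56],100],[[0.0105,0.0097,0.0027],[0.97,-0.98,-5.56],100],[[0.0105,0.0097,0.0027],[0.97,-0.98,-5.56],100],[[0.0105,0.0097,0.0027],[0.97,-0.98,-5.56],85],[[0.0105,0.0097,0.0027],[0.97,-0.98,-5.56],75],[[0.0105,0.0097,0.0027],[0.97,-0.98,-5.56],75],[[0.0105,0.0097,0.0027],[0.97,-0.98,-5.56],75],[[0,0,0],[0,0,0],75],[[0,0,0],[0,0,0],75]]' >/dev/null; python3 -c "
from h import *
st()
plan(tool(4,0),[.4912,-.0116,.104],6)"
```

```text
t 13.55 q [-39.1   4.8  35.5 114.1  -3.2  62.1  91.7] grasp [ 0.4916 -0.0113  0.2609] z [ 0.     0.001 -1.   ] y [-0.069  0.998  0.001] gap 0.0704 ff 0.0 F [0.8 0.4 0.3]
row [ 0.0001 -0.0001  0.0262] [ 0.01  0.   -0.01] x 6 tot deg [ 0.07  0.02 -0.05]
```

```bash
python3 -m jog '[[[0,0,0.03],[0,0,0],75],[[0,0,0.03],[0,0,0],75],[[0,0,0.03],[0,0,0],75],[[0,0,0.03],[0,0,0],75],[[0,0,0.02],[0,0,0],75],[[0,0,0.013],[0,0,0],75],[[0,0,0],[0,0,0],75]]'; python3 -m jog '[[[0,0,0],[0,0,0],0],[[0,0,0],[0,0,0],0],[[0,0,0],[0,0,0],0],[[0,0,0],[0,0,0],0],[[0,0,0],[0,0,0],0],[[0,0,0],[0,0,0],0],[[0,0,0],[0,0,0],0]]'
python3 - <<'E'
from h import *
st()
s=snap('side','s5.png');a=cv2.resize(cv2.imread('pics/s5.png')[200:330,200:380],None,fx=3,fy=3)
s=snap('top','t5.png');b=cv2.resize(cv2.imread('pics/t5.png')[225:330,245:395],None,fx=3,fy=3);b=cv2.copyMakeBorder(b,0,75,0,0,0)
cv2.imwrite('pics/c5.png',cv2.resize(np.hstack([a,b]),None,fx=.8,fy=.8))
E
```

```text
time_s: 14.42
tcp_pos: [0.4913, -0.0115, 0.0993]
tcp_rot: [[-0.998, -0.069, -0.001], [-0.069, 0.998, 0.0], [0.001, 0.0, -1.0]]
contact_force: [-0.1, -0.1, 0.6]
finger_gap: 0.0705
finger_force: 0.0
time_s: 15.3
tcp_pos: [0.4916, -0.0111, 0.1]
tcp_rot: [[-0.998, -0.07, 0.0], [-0.07, 0.998, 0.001], [-0.001, 0.001, -1.0]]
contact_force: [-1.7, -1.5, 5.6]
finger_gap: 0.0239
finger_force: 30.0
t 15.3 q [-33.7  18.1  32.6 122.8 -14.4  42.7 102.3] grasp [ 0.4916 -0.0111  0.108 ] z [ 0.     0.001 -1.   ] y [-0.07   0.998  0.001] gap 0.0239 ff 30.0 F [-1.7 -1.5  5.6]
```

View pics/c5.png

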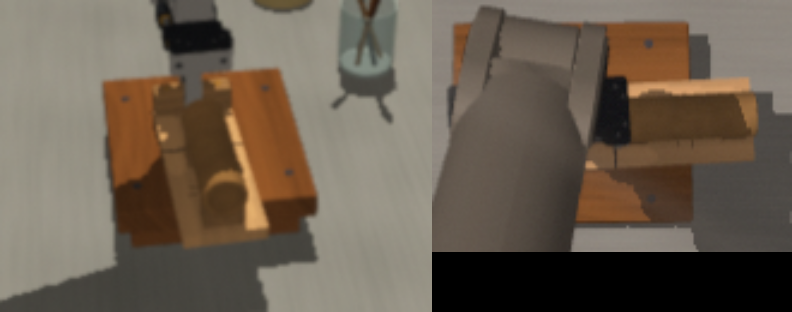

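The tail block is pinched (gap 23.9 mm) and the core rests free. I slide it about 72 mm first, squaring as it goes, then measure again.

```bash
python3 -m jog '[[[0,-0.003,0],[0,0,0.3],0],[[0,-0.006,0],[0,0,0.3],0],[[0,-0.006,0],[0,0,0.3],0],[[0,-0.006,0],[0,0,0.3],0],[[0,-0.006,0],[0,0,0.3],0],[[0,-0.006,0],[0,0,0.3],0],[[0,-0.006,0],[0,0,0.3],0],[[0,-0.006,0],[0,0,0.3],0],[[0,-0.006,0],[0,0,0.3],0],[[0,-0.006,0],[0,0,0.3],0],[[0,-0.006,0],[0,0,0.2],0],[[0,-0.006,0],[0,0,0],0],[[0,-0.003,0],[0,0,0],0],[[0,0,0],[0,0,0],0]]'
cat > m.py <<'E'
from h import *
import sys
st()
s=snap('top','tm%s.png'%sys.argv[1]);W=cloud(s);z=W[...,2];hsv=cv2.cvtColor(s['img'],cv2.COLOR_RGB2HSV)
# board outer end at z=.085, columns beyond bench
m=(hsv[...,1]>50)&(z>.079)&(z<.092)&(W[...,1]<-.18)&(W[...,1]>-.4)&(abs(W[...,0]-.5)<.08)
v,u=np.nonzero(m);P=rays(s,np.c_[u,v],.085)*1000
print('outer pts',len(P),'ymin',np.percentile(P[:,1],[0,1,5]).round(1))
for lo in(P[:,0]<490),(P[:,0]>508):
    q=P[lo];print('edge x',q[:,0].min().round(1),q[:,0].max().round(1),'ymin',q[:,1].min().round(1))
# core
c=(z>.125)&(z<.165)&(abs(W[...,0]-.5)<.045)&(W[...,1]<-.17)&(W[...,1]>-.4)&(hsv[...,1]>90);q=W[c]
print('core',len(q),q.min(0).round(3),q.max(0).round(3))
a=cv2.resize(s['img'][225:330,285:425,::-1],None,fx=4,fy=4)
t=snap('side');b=cv2.resize(t['img'][200:340,210:370,::-1],(480,420));cv2.imwrite('pics/cm%s.png'%sys.argv[1],cv2.resize(np.hstack([a,b]),None,fx=.75,fy=.75))
E
python3 m.py 1
```

```text
time_s: 17.15
tcp_pos: [0.4946, -0.0832, 0.1]
tcp_rot: [[-1.0, -0.014, 0.001], [-0.014, 1.0, 0.001], [-0.001, 0.001, -1.0]]
contact_force: [0.8, 2.6, 6.4]
finger_gap: 0.0241
finger_force: 30.0
t 17.15 q [-26.2  19.3  34.1 121.7 -15.8  43.2 108.8] grasp [ 0.4946 -0.0832  0.108 ] z [ 0.001  0.001 -1.   ] y [-0.014  1.     0.001] gap 0.0241 ff 30.0 F [0.8 2.6 6.4]
outer pts 689 ymin [-311.4 -311.1 -304.4]
edge x 451.2 477.8 ymin -311.4
edge x 529.1 540.9 ymin -309.7
core 969 [ 0.474 -0.309  0.125] [ 0.522 -0.179  0.16 ]
```

View pics/cm1.png

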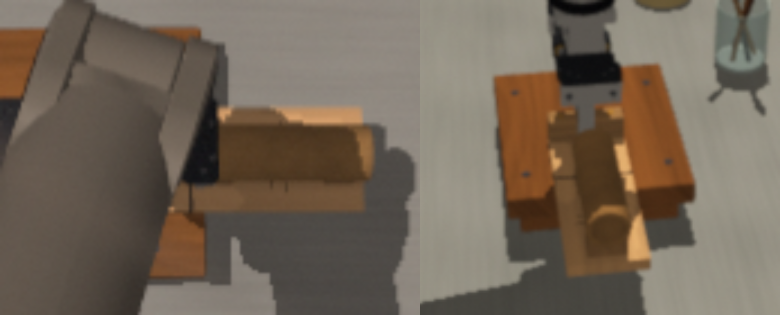

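The board is level, and its line (crop 188,200) is about 12 mm short of the bench edge (206,250), matching the calculation. Finishing the slide.

```bash
python3 -m jog '[[[0,-0.003,0],[0,0,0],0],[[0,-0.003,0],[0,0,0],0],[[0,-0.003,0],[0,0,0],0],[[0,-0.002,0],[0,0,0],0],[[0,-0.001,0],[0,0,0],0],[[0,0,0],[0,0,0],0],[[0,0,0],[0,0,0],0],[[0,0,0],[0,0,0],0],[[0,0,0],[0,0,0],0]]'
cat >> m.py <<'E'
g=(hsv[...,0]<16)&(hsv[...,1]>130)&(z>.06)&(z<.077)&(W[...,1]<-.13)&(W[...,1]>-.2)&(W[...,0]<.62)&(W[...,0]>.38)
v,u=np.nonzero(g);G=rays(s,np.c_[u,v],.07)*1000
for r in np.unique(v): 
    if (v==r).sum()>4: last=G[v==r]; print(int(last[0,0]),last[:,1].min().round(1),end='; ')
E
python3 m.py 2
```

```text
time_s: 18.38
tcp_pos: [0.4948, -0.0947, 0.1]
tcp_rot: [[-1.0, -0.015, 0.001], [-0.015, 1.0, 0.001], [-0.001, 0.001, -1.0]]
contact_force: [-0.2, 5.0, 8.1]
finger_gap: 0.0235
finger_force: 30.0
t 18.38 q [-24.9  19.5  34.2 121.4 -16.   43.3 110.3] grasp [ 0.4948 -0.0947  0.108 ] z [ 0.001  0.001 -1.   ] y [-0.015  1.     0.001] gap 0.0235 ff 30.0 F [-0.2  5.   8.1]
outer pts 707 ymin [-322.  -321.7 -316.4]
edge x 451.6 477.9 ymin -322.0
edge x 529.2 542.6 ymin -320.3
core 958 [ 0.474 -0.319  0.127] [ 0.522 -0.191  0.162]
610 -169.0; 608 -169.0; 451 -171.5; 449 -171.5; 446 -171.5; 443 -171.5; 441 -168.9; 438 -171.5; 436 -171.5; 433 -171.5; 430 -171.5; 428 -171.5; 425 -171.5; 423 -171.5; 420 -171.5; 417 -171.5; 415 -171.5; 412 -171.5; 410 -171.5; 407 -171.5; 404 -171.5; 402 -171.6; 399 -168.9; 396 -171.6;
```

View pics/cm2.png

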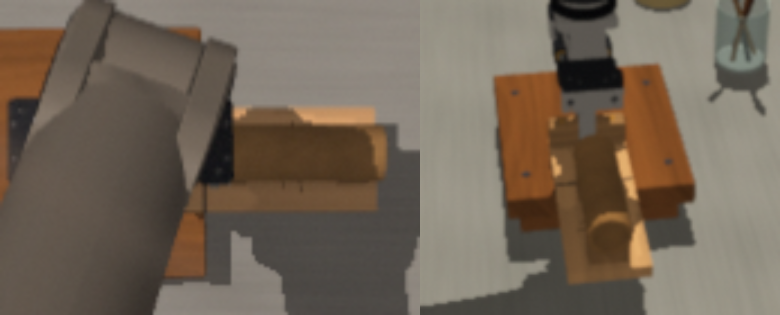

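The line (crop 202,200) now coincides with the bench edge (205,250) to within about 1 mm. The board is level and the core is seated, so I hand it in.

```bash
python3 -c "
from workcell import manip
print(manip.sign_off())"
```

```text
the job is handed in; nothing more can be done
None
```

The job is handed in, verdict not shown: the core lies centred and free in the V-blocks, the pencil line measures within about 1 mm of the bench edge, the gripper holds the board level by its tail block, and I left the hacksaw, brush jar and tape roll alone.

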